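# Load a tube offcut into the tack-welding ramp

## Robot

A 6-joint arm with a two-finger parallel gripper is mounted at the origin on a cart in front of the work surface, level with it; the furniture and walls round the work are solid. World frame = base frame: x ahead of the robot, y to its left, z up, the work surface at z = 0. Lengths are in m, angles in rad, forces in N, time in s.
With the tool pointing down it reaches from about 0.25 to 0.725 m from the base axis. Payload 4 kg.
Tool frame: the origin (TCP) lies midway between the tips of the shut fingers; the grasp point (between the pads) lies 19 mm behind it; z points along the fingers, y is the line along which they close (so a half turn about z gives the same grasp; the last joint's range is limited). The gripper opens to 85 mm and grips with 20 to 120 N. Pads are 22 mm wide; open, the fingers measure 114 mm over their backs; the gripper's body (76 mm by 85 mm) begins 54 mm behind the grasp point. The pads swing forward as they close: fully open they stand 13 mm farther back than shut.
Start: joints at [1.295, 0.241, 0.005, 1.335, 0, 1.571], TCP at [0.136, 0.481, 0.231] pointing down, gripper open.
Joint ranges: [-2.72, 2.72], [-1.05, 1.87], [-1.09, 1.28], [-1.99, 2.15], [-1.42, 1.44], [-3.14, 3.14]. Speed limits (rad/s): [2.79, 2.79, 3.14, 3.14, 3.14, 3.14].

## Interface

Orientations are given as a unit quaternion [x, y, z, w].
In Python, from workcell import bot gives the robot as it stands. The module is installed in compiled form; this text tells all that it offers.
- The arm moves only by the tool drive_tool, never from a script. Its arguments are lists of equal length, an entry for each row: "slide": the shift along the tool's x, y, z scaled (see below), a list of three; "rotation": the turn, a rotation vector about the tool's x, y, z scaled (see below), a list of three. A call has exactly 8 rows; each row is the pose to reach, as a shift and turn from the pose commanded when the call began, along the tool's axes at that moment; what a row does not reach only later rows make up. The controller multiplies each number of a shift by 250 mm and each number of a turn by 0.5 rad. A row lasts 1/8 s, in which the tool goes at most 62.5 mm and 10.7 degrees, less where a joint would pass 70% of its speed; a pose out of reach is approached as far as the arm can. A call with a number of a shift or a turn outside -1 to 1 is refused whole. A call with a gripper value outside its range is refused whole. "gripper" is the opening, from 0 (shut) to 1 (fully open), set as the call begins (left out, the last holds). The fingers move at their own pace and stop on an object; the grip force is fixed at half the most. Time passes only in rows, so rows that repeat a pose let the fingers close, or fill a call up. It gives the time, the measured TCP pose, the force, the opening and the grip force at its end, in the units of the state.
- bot.get_obs(): the state, without advancing time (a new reading comes with each control period).
- bot.camera(name): name is "scene" or "top"; returns a dict with "image" (420x560x3 uint8, red, green, blue), "z_map" (420x560 float32, m along the optical axis (not along the pixel's ray), 0 where there is no reading), "camera_matrix" (3x3 intrinsics, pixels), "xyz" and "orientation" of the camera in the world. Camera axes: x right, y up, looking along -z (the intrinsics and any distortion apply to the point x, -y, -z); pixel columns grow to the right and rows downward; lengths in m; the calibration is good to about 2 mm. A picture is of the moment at which its call begins.
- bot.job_done(): hands the job in; it is judged then, once.
The state is a dict: "clock": time; "joint_pos": joint angles; "joint_vel": joint speeds; "tau": joint torques, N m; "eef_pos": TCP position; "tool_rot": TCP orientation; "ft_force": force on the tool from outside, world axes, zero at the start; "ft_torque": the same for the moment, N m; "grip_width": finger opening in m; "grasp_force": force on a finger pad.
Only numpy, scipy, OpenCV 4.12 (cv2) and the standard library are available. Lean on these libraries where they do the work, as an engineer would, in place of code of your own. Each camera call takes 0.05 s, during which the arm holds its last target. There are 200 camera calls.

## Task

Get the steel tube offcut ready for tacking: with your fingertips roll it up the sloped gutter, over the spring catch to the blue stop, so that the catch snaps up behind it, and take your fingers off so that the catch alone keeps it from rolling back. Then push the hold-down arm with the red knob over so that its brass pad comes down and rests on the tube. Only push - the tube must not be picked up - and do not disturb the spare tube, the tin or the marker standing round the ramp.

Things in the scene. Friction and masses are not known exactly. Their poses are not given: they have to be found in the camera images.
- fixture: Welded ramp, fixed on the table. Origin: centre of the underside of its blue base plate (310 x 100 mm); x runs along the ramp towards the stop, y across, z up. A level landing, floor 40 mm above the origin, runs from x = -150 (lip 8 mm above its floor) to -65 mm, where the slope begins. Landing and gutter are 80 mm wide inside, between slick white wear strips; side walls rise 24 mm above the floor.
- gutter: The sloped part of the ramp. Origin: on the floor's top face, mid-width, where the slope begins (fixture x = -65, z = 40 mm). x runs up the slope along the floor (10 degrees above level), y across, z square to the floor. A tube against the stop has its centre at x = 168, z = 17 mm; one held by the catch, between x = 163 and 168 mm.
- stop (a point): Point on the middle of the blue stop plate's face, 17 mm above the gutter floor (gutter x = 185 mm). The plate is as wide as the gutter and stands 28 mm above its floor; the arm's hinge cheeks behind it stand 58 mm above the floor.
- catch_tip (a point): Midway between the tips of the catch's two dogs (nothing is there: the dogs, 6 mm wide, come up through floor slots at gutter y = +28 and -28 mm; between y = -23 and 23 mm the floor is plain). When up, the tips are 10 mm above the floor at gutter x = 148 mm and the dogs rise out of the floor from about x = 133 mm.
- tube_centre (a point): Centre of the steel tube offcut, 34 mm outside diameter, 75 mm long, about 0.11 kg, lightly oiled (friction about 0.3). It lies across the landing, free to roll; let go on the slope it rolls back, unless the catch is up behind it. The point's z axis is the tube's own axis.
- catch (a joint): The spring catch (two dogs on one shaft under the gutter; under 3 N presses it down): 0 rad = up, about 0.35 = flush with the floor under a passing tube, 0.55 at most. A tube coming up the slope presses it down; a tube coming back is blocked.
- hold_down (a joint): Hold-down arm: 0 rad = lowered along the gutter, pad on the tube; grows as it swings up and away over the stop (2.2 at most). Hinge axis across the ramp at gutter x = 202, z = 46 mm. Starts at 1.8 to 2.05, leaning away past upright (1.75), held by friction; about 1 N at the knob moves it. Pushed towards the gutter it falls by itself below about 1.2 rad.
- hold_down_knob (a point): Centre of the red ball knob (26 mm diameter) at the end of the hold-down arm, 102 mm from the hinge axis. The arm is a steel bar 14 mm wide and 8 mm thick; its brass pad sits 36 mm from the axis on the side that faces the gutter when lowered.
- spare_tube_centre (a point): Centre of a second, like tube offcut (34 mm diameter, 75 mm high) standing upright on the table beside the ramp; leave it.
- tin_centre (a point): Centre of a round tin with a blue and yellow lid, 65 mm diameter, 32 mm high, on the table beside the ramp; leave it.
- marker_centre (a point): Centre of a paint marker with a blue cap, 19 mm diameter, 130 mm long, lying on the table beside the ramp; leave it.
Not all that is in view belongs to the job. Leave any pink or purple look-alike of the part that bears tube_centre alone.

How it is judged:
By the outcome, as a careful person would: the job done as asked, in the order asked, and still so for the second after the job is handed in, with the robot touching nothing.
It also fails if it takes over 54 s, if anything falls off the work surface, if the arm or the gripper's body presses on something with over 40 N, if the wrist force passes 120 N, or if a joint passes its speed limit or range.

## Working session

There is one attempt and no reset: what is moved stays moved. The work goes in short steps, Python scripts to look and compute and a tool call to move; the robot and the scene stay as the last step left them, time stands still between calls to the robot, and variables do not carry over. Pictures are saved under pics/ and viewed, at most 10 in all, crops included, and the job is handed in when it is done.

Besides the shell and the picture viewer there is one more tool, called after "Emit:" in YAML: its name, and indented under it one key for each argument. drive_tool: Moves the arm, as the interface text tells. Shifts and turns lie within -1 to 1; 1 stands for 250 mm of shift or 0.5 rad of turn. Its arguments: {"type":"object","properties":{"slide":{"type":"array","items":{"type":"array","items":{"type":"number"}}},"rotation":{"type":"array","items":{"type":"array","items":{"type":"number"}}},"gripper":{"type":"number"}},"required":["slide","rotation"]}

```bash
mkdir -p pics; cat > h.py <<'E'
import numpy as np, cv2
from scipy.spatial.transform import Rotation as R
from workcell import bot
def grab(n):
    c=bot.camera(n); np.savez(n+'.npz',**{k:np.array(v) for k,v in c.items()}); return c
def cloud(c):
    z=np.array(c['z_map']);K=np.array(c['camera_matrix']);h,w=z.shape
    u,v=np.meshgrid(np.arange(w),np.arange(h))
    p=np.stack([(u-K[0,2])/K[0,0]*z,-(v-K[1,2])/K[1,1]*z,-z],-1)
    o=np.array(c['orientation'])
    M=R.from_quat(o).as_matrix() if o.size==4 else o.reshape(3,3)
    P=p@M.T+np.array(c['xyz']); P[z==0]=np.nan
    return P
E
python3 - <<'E'
from h import *
print({k:np.round(v,3) for k,v in bot.get_obs().items()})
ims=[]
for n in ("top","scene"):
    c=grab(n); cv2.imwrite(f'pics/{n}0.png',cv2.cvtColor(c['image'],cv2.COLOR_RGB2BGR))
    print(n,c['xyz'],c['orientation'],c['camera_matrix'],{k for k in c})
E
```

```text
{'clock': np.float64(0.0), 'joint_pos': array([1.295, 0.241, 0.004, 1.335, 0.   , 1.571]), 'joint_vel': array([-0.   ,  0.001, -0.   ,  0.001, -0.002, -0.   ]), 'tau': array([-1.0000e-03, -3.7232e+01,  2.5241e+01,  1.7000e-02, -0.0000e+00,
       -0.0000e+00]), 'eef_pos': array([0.136, 0.48 , 0.23 ]), 'tool_rot': array([ 0.137,  0.991, -0.001, -0.   ]), 'ft_force': array([ 0.161,  0.151, -0.313]), 'ft_torque': array([-0.016, -0.041, -0.008]), 'grasp_force': np.float64(0.0), 'grip_width': np.float64(0.086)}
top [0.38651033 0.12885941 0.9491333 ] [ 0.0781547  -0.07776157 -0.68951723  0.71582887] [[378.96319759   0.         278.79935449]
 [  0.         378.96319759 207.42266807]
 [  0.           0.           1.        ]] {'xyz', 'z_map', 'orientation', 'camera_matrix', 'image'}
scene [ 0.23952451 -0.40153334  0.8230752 ] [ 0.3286849  -0.08453823 -0.25829164  0.90449155] [[457.10472187   0.         286.12463932]
 [  0.         457.10472187 212.04770827]
 [  0.           0.           1.        ]] {'xyz', 'z_map', 'orientation', 'camera_matrix', 'image'}
```

View pics/top0.png

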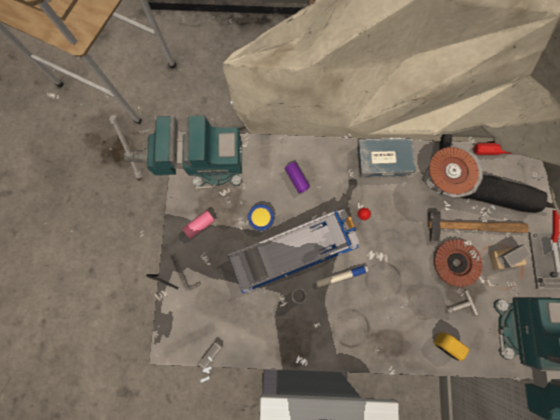

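View pics/scene0.png

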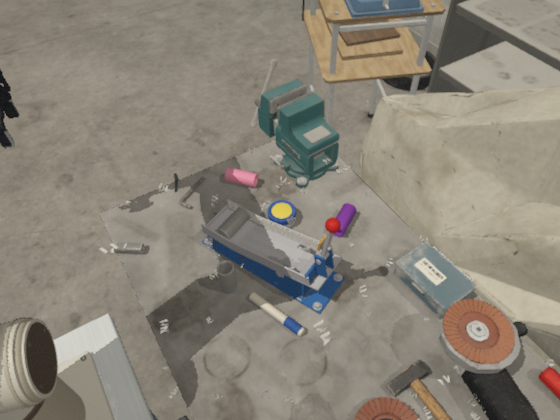

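The top view shows the ramp from its landing at about (243,265) to the stop at (350,232), with the red knob at (364,213). The tin is at (261,216), the marker at (343,276), and an upright ring, probably the spare tube, at (298,296). Tube candidates are the grey cylinder on the landing at about (245,263), and the pink (200,223) and purple (297,177) look-alikes. Only the grey one lies across the landing. I'll confirm it in a crop and measure.

```bash
python3 - <<'E'
from h import *
T=np.load('top.npz');S=np.load('scene.npz')
a=cv2.resize(T['image'][190:315,210:385],None,fx=3.2,fy=3.2,interpolation=cv2.INTER_CUBIC)
b=cv2.resize(S['image'][190:315,190:365],None,fx=1.35*1.0,fy=1.35,interpolation=cv2.INTER_CUBIC)
o=np.zeros((a.shape[0]+b.shape[0],a.shape[1],3),np.uint8);o[:a.shape[0]]=a;o[a.shape[0]:,:b.shape[1]]=b
cv2.imwrite('pics/c1.png',o[:600,:,::-1])
P=cloud(T);Q=cloud(S)
for n,(c,r) in dict(tab=(210,300),tab2=(420,300),tin=(261,216),spare=(298,296),knob=(364,213),floor=(290,245),tube=(240,262),marker=(343,276)).items(): print(n,P[r,c].round(3))
for n,(c,r) in dict(tab=(150,210),tin=(282,211),knob=(332,225),floor=(275,240),tube=(232,222),gr=(225,270)).items(): print('S',n,Q[r,c].round(3))
for nm,P,C in (('T',P,T),('S',Q,S)):
    im=C['image'].astype(int)
    red=(im[...,0]>150)&(im[...,1]<60)&(im[...,2]<70)&(abs(P[...,0]-P[213,364,0] if nm=='T' else P[...,0]-P[225,332,0])<.06)
    red&=(P[...,2]>.1); k=P[red]; print(nm,'knob',len(k),k.mean(0).round(4),k.max(0).round(3),k.min(0).round(3))
E
```

```text
tab [ 0.363  0.293 -0.003]
tab2 [ 0.382 -0.218  0.003]
tin [0.569 0.176 0.03 ]
spare [ 0.38   0.078 -0.   ]
knob [ 0.542 -0.032  0.235]
floor [0.498 0.103 0.05 ]
tube [0.454 0.22  0.041]
marker [ 0.432 -0.029  0.016]
S tab [ 0.316  0.367 -0.002]
S tin [0.567 0.175 0.028]
S knob [ 0.537 -0.041  0.231]
S floor [0.505 0.101 0.048]
S tube [0.444 0.174 0.072]
S gr [0.384 0.095 0.041]
T knob 91 [ 0.5411 -0.0338  0.2318] [ 0.551 -0.025  0.236] [ 0.532 -0.044  0.225]
S knob 125 [ 0.5393 -0.0387  0.2289] [ 0.551 -0.027  0.235] [ 0.53  -0.048  0.222]
```

View pics/c1.png

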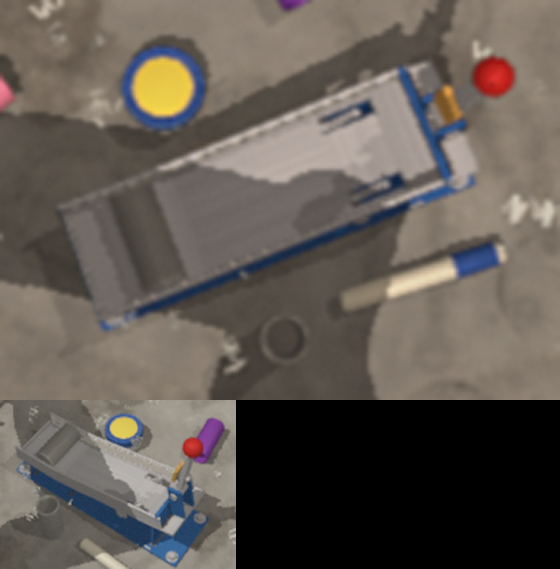

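```bash
cat > fit.py <<'E'
from h import *
from scipy.optimize import minimize
T=np.load('top.npz');S=np.load('scene.npz')
pts=[]
for C in (T,S):
    P=cloud(C).reshape(-1,3);P=P[~np.isnan(P[:,0])]
    pts.append(P[(np.hypot(P[:,0]-.48,P[:,1]-.09)<.22)&(P[:,2]<.2)])
def loc(p,P):
    c,s=np.cos(p[2]),np.sin(p[2]);d=P[:,:2]-p[:2];return d@np.array([[c,-s],[s,c]])
def cost(p,P):
    q=loc(p,P);x,y=q.T;z=P[:,2];t=np.tan(np.radians(10))
    f=.04+np.clip(x+.065,0,None)*t
    e=np.full(len(z),np.nan);ay=abs(y)
    m=(x>-.145)&(x<.11);e[m&(ay<.04)]=0;
    h=np.where(ay<.039,f,f+.024);h=np.where((ay>.053)|(x<-.158),0,h)
    ig=((ay>.045)&(ay<.053))|(x>.11)|((x<-.146)&(x>-.158))
    r=np.minimum(abs(z-h),.012);r[ig]=.004
    return r.mean()
for n,P in (('T',pts[0]),('S',pts[1]),('both',np.vstack(pts))):
    best=min((minimize(cost,[x,y,w],args=(P,),method='Nelder-Mead',options=dict(initial_simplex=np.array([[x,y,w],[x+.01,y,w],[x,y+.01,w],[x,y,w+.08]]))) for x in (.47,.49) for y in (.08,.1) for w in (-1.4,-1.25,-1.1)),key=lambda r:r.fun)
    p=best.x;print(n,p.round(4),best.fun.round(5))
    k={'T':[.541,-.034,.22],'S':[.539,-.039,.22]}.get(n)
    if k: print(' knob loc',loc(p,np.array([k])).round(4))
    q=loc(p,P);m=(abs(q[:,1])<.033)&(q[:,0]>-.14)&(q[:,0]<-.05);
    for x in np.arange(-.14,-.05,.008):
        mm=m&(abs(q[:,0]-x)<.004); print(round(x,3),mm.sum(),np.median(P[mm,2]).round(4) if mm.any() else '',end=' | ')
    m=m&(P[:,2]>.06); print('tube y range',np.percentile(loc(p,P)[(q[:,0]>-.14)&(q[:,0]<-.08)&(P[:,2]>.066)&(abs(q[:,1])<.0395),1],[1,99]).round(3))
np.save('fix.npy',p)
E
python3 fit.py
```

```text
T [ 0.4906  0.0927 -1.1618] 0.00288
 knob loc [[ 0.1363 -0.0041]]
-0.14 50 0.0402 | -0.132 95 0.0397 | -0.124 93 0.0404 | -0.116 83 0.0562 | -0.108 96 0.0707 | -0.1 100 0.0731 | -0.092 102 0.0718 | -0.084 101 0.0647 | -0.076 92 0.0398 | -0.068 93 0.0401 | -0.06 95 0.0411 | -0.052 69 0.0421 | tube y range [-0.037  0.036]
S [ 0.4971  0.0877 -1.1633] 0.00376
 knob loc [[ 0.133  -0.0117]]
-0.14 47 0.0386 | -0.132 36 0.0403 | -0.124 3 0.0577 | -0.116 31 0.0681 | -0.108 75 0.0709 | -0.1 101 0.0711 | -0.092 242 0.062 | -0.084 146 0.0405 | -0.076 98 0.0386 | -0.068 99 0.0393 | -0.06 93 0.0404 | -0.052 78 0.0421 | tube y range [-0.039  0.03 ]
both [ 0.4906  0.0925 -1.1626] 0.00339
-0.14 91 0.0394 | -0.132 177 0.0391 | -0.124 107 0.0402 | -0.116 84 0.0604 | -0.108 145 0.0698 | -0.1 190 0.0721 | -0.092 209 0.0711 | -0.084 376 0.0612 | -0.076 195 0.0394 | -0.068 175 0.0394 | -0.06 183 0.0402 | -0.052 128 0.0412 | tube y range [-0.038  0.035]
```

The crop confirms it: the grey cylinder at top-image (255,263) lies across the landing inside the ramp, so that's the tube. It measures fixture x ≈ -0.099, top 0.073 m and length about 75 mm, which fits. The knob's height and position also fit.

I'll plan to push with nearly shut fingers, tool x along the ramp.

```bash
cat > plan.py <<'E'
from h import *
F=np.array([.4906,.0927]);W=-1.162
ex=np.array([np.cos(W),np.sin(W),0]);ey=np.array([-ex[1],ex[0],0]);ez=np.array([0,0,1.])
def world(x,y,z): return np.r_[F,0]+x*ex+y*ey+z*ez
def rot(bdeg):
    b=np.radians(bdeg);z=np.sin(b)*ex-np.cos(b)*ez
    return np.column_stack([np.cross(ey,z),ey,z])
def fixloc(p): d=np.array(p)-np.r_[F,0];return np.array([d@ex,d@ey,d@ez])
def rows(wps,Rt=None):
    o=bot.get_obs();R0=R.from_quat(o['tool_rot']);p=o['eef_pos']
    print('t',o['clock'].round(2),'fix',fixloc(p).round(4),'f',np.round(o['ft_force'],2),'grip',np.round(o['grip_width'],4))
    rv=(R0.inv()*R.from_matrix(Rt)).as_rotvec()/.5 if Rt is not None else np.zeros(3)
    for w in wps: print(w,'slide',(R0.inv().apply(world(*w)-p)/.25).round(3),'rot',rv.round(3))
E
python3 -c "
from plan import *
rows([(-.137,0,.23),(-.137,0,.12)],rot(12))"
```

```text
Traceback (most recent call last):
  File "plan.py", line 11, in rows
    print('t',o['clock'].round(2),'fix',fixloc(p).round(4),'f',np.round(o['ft_force'],2),'grip',np.round(o['grip_width'],4))
              ^^^^^^^^^^^^^^^^
AttributeError: 'float' object has no attribute 'round'
```

```bash
sed -i "s/o\['clock'\].round(2)/round(float(o['clock']),2)/" plan.py
python3 -c "
from plan import *
rows([(-.137,0,.23),(-.137,0,.12)],rot(12))"
```

```text
t 0.1 fix [-0.4969 -0.1712  0.2305] f [-0.97 -0.42  0.47] grip 0.0853
(-0.137, 0, 0.23) slide [-1.441 -0.682  0.003] rot [ 0.182 -0.389  1.766]
(-0.137, 0, 0.12) slide [-1.441 -0.681  0.443] rot [ 0.182 -0.389  1.766]
```

Emit:
drive_tool:
  slide:
    - [-0.09,-0.04,0]
    - [-0.2,-0.1,0]
    - [-0.35,-0.17,0]
    - [-0.5,-0.24,0]
    - [-0.65,-0.31,0]
    - [-0.75,-0.36,0]
    - [-0.75,-0.36,0]
    - [-0.75,-0.36,0]
  rotation:
    - [0.01,-0.03,0.12]
    - [0.03,-0.06,0.3]
    - [0.05,-0.1,0.5]
    - [0.07,-0.15,0.7]
    - [0.09,-0.19,0.88]
    - [0.09,-0.19,0.88]
    - [0.09,-0.19,0.88]
    - [0.09,-0.19,0.88]
  gripper: 0.14

```text
clock: 1.1
eef_pos: [0.2921, 0.343, 0.2313]
tool_rot: [0.351, 0.935, -0.029, 0.043]
ft_force: [0.7, -0.3, -0.6]
grip_width: 0.0117
grasp_force: 0.0
```

```bash
python3 -c "
from plan import *
rows([(-.137,0,.23),(-.137,0,.12)],rot(12))"
```

```text
t 1.1 fix [-0.3086 -0.0827  0.2313] f [ 0.65 -0.34 -0.56] grip 0.0117
(-0.137, 0, 0.23) slide [-0.758  0.004  0.082] rot [ 0.092 -0.202  0.883]
(-0.137, 0, 0.12) slide [-0.713  0.015  0.52 ] rot [ 0.092 -0.202  0.883]
```

Emit:
drive_tool:
  slide:
    - [-0.1,0,0.01]
    - [-0.25,0,0.03]
    - [-0.45,0,0.05]
    - [-0.62,0,0.06]
    - [-0.76,0.004,0.08]
    - [-0.74,0.01,0.24]
    - [-0.73,0.012,0.4]
    - [-0.715,0.015,0.5]
  rotation:
    - [0.01,-0.03,0.12]
    - [0.03,-0.07,0.3]
    - [0.05,-0.12,0.5]
    - [0.07,-0.16,0.7]
    - [0.092,-0.2,0.88]
    - [0.092,-0.2,0.88]
    - [0.092,-0.2,0.88]
    - [0.092,-0.2,0.88]

```text
clock: 2.1
eef_pos: [0.4352, 0.2193, 0.123]
tool_rot: [0.544, 0.832, -0.058, 0.087]
ft_force: [-0.2, 0.5, 0.4]
grip_width: 0.0117
grasp_force: 0.0
```

```bash
python3 - <<'E'
from plan import *
c=grab('top');s=grab('scene')
a=cv2.resize(c['image'][190:315,190:385],None,fx=3,fy=3);b=cv2.resize(s['image'][170:300,180:370],None,fx=1.7,fy=1.7)
o=np.zeros((600,a.shape[1],3),np.uint8);o[:a.shape[0]]=a;o[a.shape[0]:a.shape[0]+b.shape[0],:b.shape[1]]=b[:600-a.shape[0]]
cv2.imwrite('pics/c2.png',o[...,::-1])
rows([(-.137,0,.05),(-.115,0,.048),(-.095,0,.048)],rot(12))
E
```

```text
t 2.2 fix [-0.1381 -0.002   0.1221] f [0.29 0.4  0.2 ] grip 0.0114
(-0.137, 0, 0.05) slide [0.056 0.01  0.283] rot [-0.011  0.     0.011]
(-0.115, 0, 0.048) slide [-0.029  0.01   0.309] rot [-0.011  0.     0.011]
(-0.095, 0, 0.048) slide [-0.107  0.009  0.326] rot [-0.011  0.     0.011]
```

View pics/c2.png

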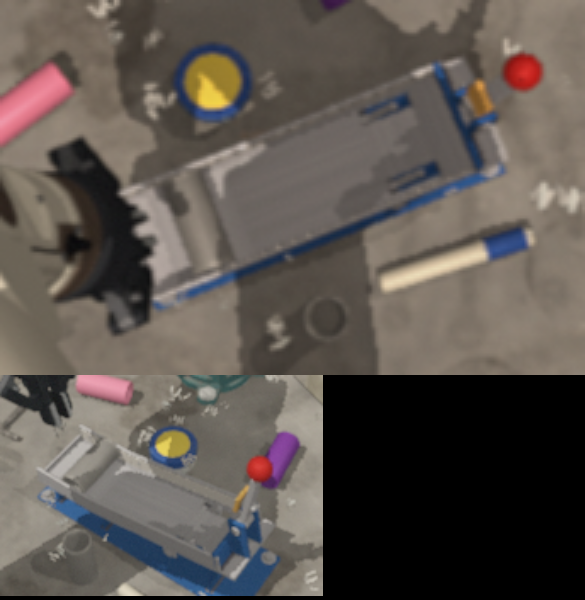

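The gripper hovers behind the tube at about crop (100,240), and the tube is undisturbed on the landing at crop (190,220). Next I descend and begin the push.

Emit:
drive_tool:
  slide:
    - [0.02,0.005,0.08]
    - [0.04,0.01,0.18]
    - [0.056,0.01,0.25]
    - [0.056,0.01,0.283]
    - [0.03,0.01,0.29]
    - [0.0,0.01,0.3]
    - [-0.029,0.01,0.309]
    - [-0.029,0.01,0.309]
  rotation:
    - [-0.01,0,0.01]
    - [-0.01,0,0.01]
    - [-0.01,0,0.01]
    - [-0.01,0,0.01]
    - [-0.01,0,0.01]
    - [-0.01,0,0.01]
    - [-0.01,0,0.01]
    - [-0.01,0,0.01]

```text
clock: 3.2
eef_pos: [0.4484, 0.1983, 0.0514]
tool_rot: [0.547, 0.831, -0.055, 0.089]
ft_force: [0.1, 0.0, -0.1]
grip_width: 0.012
grasp_force: 0.0
```

```bash
cat > tube.py <<'E'
from plan import *
def tube():
    P=cloud(grab('top')).reshape(-1,3);P=P[~np.isnan(P[:,0])]
    q=np.stack([(P-np.r_[F,0])@e for e in (ex,ey,ez)],1)
    f=.04+np.clip(q[:,0]+.065,0,None)*np.tan(np.radians(10))
    m=(abs(q[:,1])<.036)&(q[:,2]-f>.024)&(q[:,2]-f<.037)&(q[:,0]>-.14)&(q[:,0]<.125)
    for lo,hi in ((-.036,-.025),(-.025,0),(0,.025),(.025,.036)):
        k=m&(q[:,1]>lo)&(q[:,1]<hi); print('tube y',lo,k.sum(),'x range',q[k,0].min().round(4) if k.any() else '',q[k,0].max().round(4) if k.any() else '')
E
python3 -c "
from tube import *
tube()
rows([(-.095,0,.048),(-.05,0,.0545),(-.01,0,.0606),(.03,0,.067),(.055,0,.0707),(.0713,0,.0732)],rot(12))"
```

```text
tube y -0.036 73 x range -0.0909 0.1157
tube y -0.025 178 x range -0.1167 0.1186
tube y 0 180 x range -0.1095 0.1207
tube y 0.025 71 x range -0.0895 0.1159
t 3.25 fix [-0.114   0.0033  0.0513] f [-0.63  0.11  0.19] grip 0.0118
(-0.095, 0, 0.048) slide [-0.072 -0.013  0.029] rot [ 0.012 -0.002 -0.006]
(-0.05, 0, 0.0545) slide [-0.253 -0.013  0.04 ] rot [ 0.012 -0.002 -0.006]
(-0.01, 0, 0.0606) slide [-0.415 -0.012  0.05 ] rot [ 0.012 -0.002 -0.006]
(0.03, 0, 0.067) slide [-0.577 -0.012  0.058] rot [ 0.012 -0.002 -0.006]
(0.055, 0, 0.0707) slide [-0.678 -0.011  0.064] rot [ 0.012 -0.002 -0.006]
(0.0713, 0, 0.0732) slide [-0.743 -0.011  0.068] rot [ 0.012 -0.002 -0.006]
```

Emit:
drive_tool:
  slide:
    - [-0.036,-0.006,0.018]
    - [-0.072,-0.012,0.029]
    - [-0.11,-0.012,0.031]
    - [-0.15,-0.012,0.034]
    - [-0.19,-0.012,0.036]
    - [-0.23,-0.012,0.039]
    - [-0.253,-0.012,0.04]
    - [-0.253,-0.012,0.04]
  rotation:
    - [0.01,0,0]
    - [0.01,0,0]
    - [0.01,0,0]
    - [0.01,0,0]
    - [0.01,0,0]
    - [0.01,0,0]
    - [0.01,0,0]
    - [0.01,0,0]

```text
clock: 4.25
eef_pos: [0.4708, 0.1387, 0.0544]
tool_rot: [0.547, 0.831, -0.057, 0.087]
ft_force: [-0.1, 0.1, 0.3]
grip_width: 0.0118
grasp_force: 0.1
```

```bash
sed -i 's/<.125)/<.108)/' tube.py; python3 -c "
from tube import *
tube()
rows([(-.01,0,.0606),(.03,0,.067),(.055,0,.0707),(.0713,0,.0732)],rot(12))"
```

```text
tube y -0.036 63 x range -0.0406 -0.0097
tube y -0.025 141 x range -0.0486 -0.0102
tube y 0 125 x range -0.037 -0.0095
tube y 0.025 52 x range -0.0388 -0.0108
t 4.3 fix [-0.0504  0.0001  0.0543] f [-0.28 -0.51 -0.3 ] grip 0.0124
(-0.01, 0, 0.0606) slide [-0.163  0.     0.009] rot [ 0.001 -0.002 -0.005]
(0.03, 0, 0.067) slide [-0.325  0.     0.017] rot [ 0.001 -0.002 -0.005]
(0.055, 0, 0.0707) slide [-0.426  0.001  0.023] rot [ 0.001 -0.002 -0.005]
(0.0713, 0, 0.0732) slide [-0.492  0.001  0.027] rot [ 0.001 -0.002 -0.005]
```

Emit:
drive_tool:
  slide:
    - [-0.04,0,0.002]
    - [-0.1,0,0.005]
    - [-0.16,0,0.009]
    - [-0.22,0,0.012]
    - [-0.28,0,0.015]
    - [-0.34,0,0.018]
    - [-0.39,0,0.021]
    - [-0.426,0,0.023]
  rotation:
    - [0,0,0]
    - [0,0,0]
    - [0,0,0]
    - [0,0,0]
    - [0,0,0]
    - [0,0,0]
    - [0,0,0]
    - [0,0,0]

```text
clock: 5.3
eef_pos: [0.5126, 0.0415, 0.0708]
tool_rot: [0.547, 0.831, -0.057, 0.087]
ft_force: [-0.2, -0.3, -0.0]
grip_width: 0.0118
grasp_force: 0.1
```

```bash
python3 -c "
from tube import *
tube()
rows([(.065,0,.0722),(.0713,0,.0732),(.075,0,.0738)],rot(12))"
```

```text
tube y -0.036 0 x range  
tube y -0.025 0 x range  
tube y 0 0 x range  
tube y 0.025 0 x range  
t 5.35 fix [0.0566 0.     0.0711] f [ 1.09 -0.13  0.37] grip 0.0122
(0.065, 0, 0.0722) slide [-0.034 -0.     0.003] rot [ 0.002  0.001 -0.007]
(0.0713, 0, 0.0732) slide [-0.059  0.     0.004] rot [ 0.002  0.001 -0.007]
(0.075, 0, 0.0738) slide [-0.074  0.     0.005] rot [ 0.002  0.001 -0.007]
```

Emit:
drive_tool:
  slide:
    - [-0.01,0,0.001]
    - [-0.02,0,0.001]
    - [-0.03,0,0.002]
    - [-0.04,0,0.003]
    - [-0.05,0,0.004]
    - [-0.06,0,0.004]
    - [-0.06,0,0.004]
    - [-0.06,0,0.004]
  rotation:
    - [0,0,0]
    - [0,0,0]
    - [0,0,0]
    - [0,0,0]
    - [0,0,0]
    - [0,0,0]
    - [0,0,0]
    - [0,0,0]

```text
clock: 6.35
eef_pos: [0.5182, 0.0286, 0.0728]
tool_rot: [0.547, 0.831, -0.057, 0.087]
ft_force: [-0.4, 0.3, 0.2]
grip_width: 0.0117
grasp_force: 0.1
```

```bash
python3 - <<'E'
from tube import *
rows([(.0713,0,.0732),(.075,0,.0738),(.078,0,.0742)],rot(12))
s=grab('scene');a=cv2.resize(s['image'][170:320,180:370],None,fx=3.9,fy=3.9)
cv2.imwrite('pics/c3.png',a[...,::-1])
E
```

```text
t 6.35 fix [ 0.0697 -0.0002  0.0728] f [-0.43  0.35  0.17] grip 0.0117
(0.0713, 0, 0.0732) slide [-0.006  0.001 -0.   ] rot [ 0.001 -0.002 -0.004]
(0.075, 0, 0.0738) slide [-0.021  0.001  0.   ] rot [ 0.001 -0.002 -0.004]
(0.078, 0, 0.0742) slide [-0.034  0.001  0.001] rot [ 0.001 -0.002 -0.004]
```

View pics/c3.png

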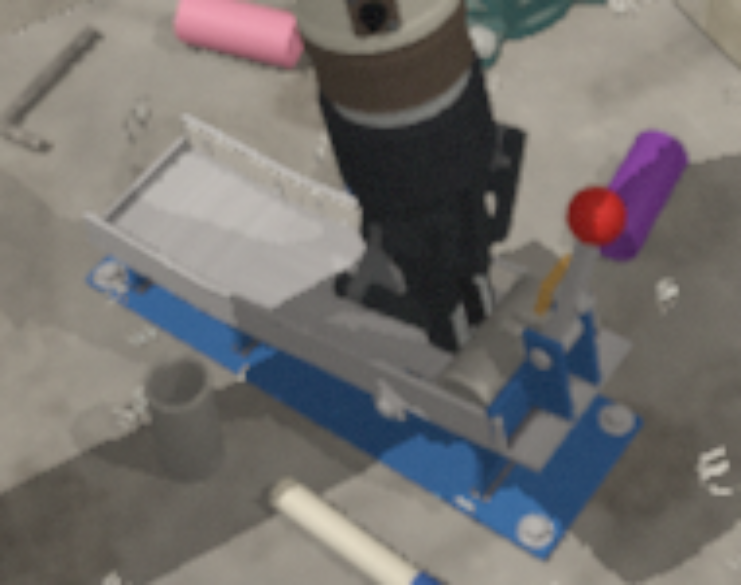

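The tube at crop (475,370) is just short of the blue stop, with the fingers behind it and no stop force yet. I'll creep on.

Emit:
drive_tool:
  slide:
    - [-0.002,0,0]
    - [-0.004,0,0]
    - [-0.006,0,0]
    - [-0.008,0,0]
    - [-0.01,0,0]
    - [-0.012,0,0]
    - [-0.012,0,0]
    - [-0.012,0,0]
  rotation:
    - [0,0,0]
    - [0,0,0]
    - [0,0,0]
    - [0,0,0]
    - [0,0,0]
    - [0,0,0]
    - [0,0,0]
    - [0,0,0]

```text
clock: 7.4
eef_pos: [0.5185, 0.0278, 0.073]
tool_rot: [0.546, 0.831, -0.056, 0.085]
ft_force: [-2.6, 7.4, 0.9]
grip_width: 0.012
grasp_force: 3.7
```

The 8 N reaction along the ramp at the expected TCP position means the tube is on the stop. Next I back off and lift.

Emit:
drive_tool:
  slide:
    - [0.015,0,0]
    - [0.04,0,0]
    - [0.05,0,-0.05]
    - [0.05,0,-0.15]
    - [0.05,0,-0.3]
    - [0.05,0,-0.5]
    - [0.05,0,-0.7]
    - [0.05,0,-0.8]
  rotation:
    - [0,0,0]
    - [0,0,0]
    - [0,0,0]
    - [0,0,0]
    - [0,0,0]
    - [0,0,0]
    - [0,0,0]
    - [0,0,0]
  gripper: 0

```text
clock: 8.4
eef_pos: [0.4989, 0.0758, 0.2709]
tool_rot: [0.547, 0.831, -0.055, 0.089]
ft_force: [0.3, -0.1, -0.1]
grip_width: -0.0002
grasp_force: 0.0
```

```bash
python3 - <<'E'
from tube import *
tube()
s=grab('scene');t=np.load('top.npz')
P=cloud(s);im=s['image'].astype(int)
red=(im[...,0]>150)&(im[...,1]<60)&(im[...,2]<70)&(abs(P[...,0]-.54)<.05)&(abs(P[...,1]+.035)<.06)&(P[...,2]>.1);k=P[red]
print('knob',fixloc(k.mean(0)),k.max(0),k.min(0))
rows([(0.03,0,.33),(.1,-.0,.33),(.19,0,.33),(.19,0,.2)],rot(0))
a=cv2.resize(s['image'][200:310,230:370],None,fx=3,fy=3);b=cv2.resize(t['image'][190:290,260:380],None,fx=3,fy=3)
o=np.zeros((330,790,3),np.uint8);o[:,:420]=a;o[:300,425:785]=b
cv2.imwrite('pics/c4.png',o[...,::-1])
E
```

```text
tube y -0.036 0 x range  
tube y -0.025 0 x range  
tube y 0 0 x range  
tube y 0.025 0 x range  
knob [ 0.14142729 -0.00772985  0.22883432] [ 0.55034165 -0.02924148  0.23420975] [ 0.52963383 -0.04866388  0.2201111 ]
t 8.5 fix [0.0189 0.0018 0.2711] f [ 0.03 -0.06 -0.52] grip 0.0002
(0.03, 0, 0.33) slide [-0.092 -0.005 -0.221] rot [ 0.018  0.421 -0.004]
(0.1, -0.0, 0.33) slide [-0.366 -0.004 -0.163] rot [ 0.018  0.421 -0.004]
(0.19, 0, 0.33) slide [-0.718 -0.004 -0.088] rot [ 0.018  0.421 -0.004]
(0.19, 0, 0.2) slide [-0.61  -0.009  0.421] rot [ 0.018  0.421 -0.004]
```

View pics/c4.png

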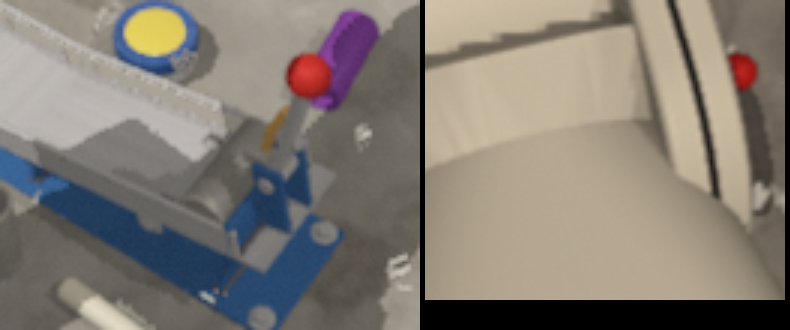

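The tube stays against the stop at crop (220,180) with the fingers off it. Now I go over and behind the knob.

Emit:
drive_tool:
  slide:
    - [-0.02,0,-0.08]
    - [-0.09,0,-0.2]
    - [-0.22,0,-0.19]
    - [-0.37,0,-0.163]
    - [-0.55,0,-0.12]
    - [-0.72,0,-0.088]
    - [-0.72,0,-0.088]
    - [-0.72,0,-0.088]
  rotation:
    - [0,0.05,0]
    - [0.01,0.15,0]
    - [0.02,0.25,0]
    - [0.02,0.35,0]
    - [0.02,0.42,0]
    - [0.02,0.42,0]
    - [0.02,0.42,0]
    - [0.02,0.42,0]

```text
clock: 9.5
eef_pos: [0.5653, -0.0823, 0.3244]
tool_rot: [0.55, 0.835, -0.004, -0.004]
ft_force: [-0.2, 1.3, 0.3]
grip_width: 0.0002
grasp_force: 0.0
```

```bash
python3 - <<'E'
from tube import *
tube()
rows([(.19,-.001,.2),(.16,-.001,.2),(.13,-.001,.2),(.1,-.001,.195)],rot(0))
E
```

```text
tube y -0.036 69 x range 0.0747 0.1048
tube y -0.025 149 x range 0.0745 0.1048
tube y 0 146 x range 0.0741 0.105
tube y 0.025 57 x range 0.075 0.1044
t 9.55 fix [ 0.1898 -0.0008  0.3249] f [-1.12  0.5   1.11] grip 0.0001
(0.19, -0.001, 0.2) slide [-0.002  0.004  0.499] rot [-0.02  -0.005 -0.005]
(0.16, -0.001, 0.2) slide [0.118 0.004 0.5  ] rot [-0.02  -0.005 -0.005]
(0.13, -0.001, 0.2) slide [0.238 0.004 0.5  ] rot [-0.02  -0.005 -0.005]
(0.1, -0.001, 0.195) slide [0.358 0.004 0.52 ] rot [-0.02  -0.005 -0.005]
```

Emit:
drive_tool:
  slide:
    - [0,0,0.1]
    - [0,0,0.25]
    - [0,0,0.4]
    - [0,0,0.48]
    - [0,0,0.5]
    - [0,0,0.5]
    - [0.03,0,0.5]
    - [0.06,0,0.5]
  rotation:
    - [-0.02,0,0]
    - [-0.02,0,0]
    - [-0.02,0,0]
    - [-0.02,0,0]
    - [-0.02,0,0]
    - [-0.02,0,0]
    - [-0.02,0,0]
    - [-0.02,0,0]

```text
clock: 10.55
eef_pos: [0.5591, -0.0684, 0.2014]
tool_rot: [0.55, 0.835, 0.001, 0.0]
ft_force: [-0.7, 0.8, 0.1]
grip_width: -0.0001
grasp_force: 0.0
```

Emit:
drive_tool:
  slide:
    - [0.04,0,0]
    - [0.08,0,0]
    - [0.12,0,0]
    - [0.16,0,0]
    - [0.2,0,0]
    - [0.24,0,0.005]
    - [0.28,0,0.01]
    - [0.3,0,0.015]
  rotation:
    - [0,0,0]
    - [0,0,0]
    - [0,0,0]
    - [0,0,0]
    - [0,0,0]
    - [0,0,0]
    - [0,0,0]
    - [0,0,0]

```text
clock: 11.55
eef_pos: [0.5288, 0.0008, 0.1966]
tool_rot: [0.55, 0.835, 0.001, -0.0]
ft_force: [-0.6, 0.2, 0.2]
grip_width: -0.0002
grasp_force: 0.0
```

```bash
cat > look.py <<'E'
from tube import *
import sys
s=grab('scene')
P=cloud(s);im=s['image'].astype(int)
d=P-np.r_[F,0];q=np.stack([d@ex,d@ey,d@ez],-1)
red=(im[...,0]>130)&(im[...,1]<70)&(im[...,2]<80)&(abs(q[...,1])<.04)&(q[...,0]>-.05)&(q[...,0]<.2)&(q[...,2]>.06);k=q[red]
print('knob',len(k),k.mean(0).round(4),k.max(0).round(4)) if len(k) else print('no knob')
rows([(.08,0,.19),(.1,0,.33)],rot(0))
a=cv2.resize(s['image'][190:310,200:370],None,fx=4,fy=4)
cv2.imwrite('pics/%s.png'%sys.argv[1],a[...,::-1])
E
python3 look.py c5
```

```text
no knob
t 11.6 fix [ 0.0992 -0.0016  0.1964] f [-0.49  0.16 -0.6 ] grip 0.0002
(0.08, 0, 0.19) slide [0.077 0.006 0.026] rot [ 0.001 -0.004 -0.004]
(0.1, 0, 0.33) slide [-0.002  0.007 -0.534] rot [ 0.001 -0.004 -0.004]
```

View pics/c5.png

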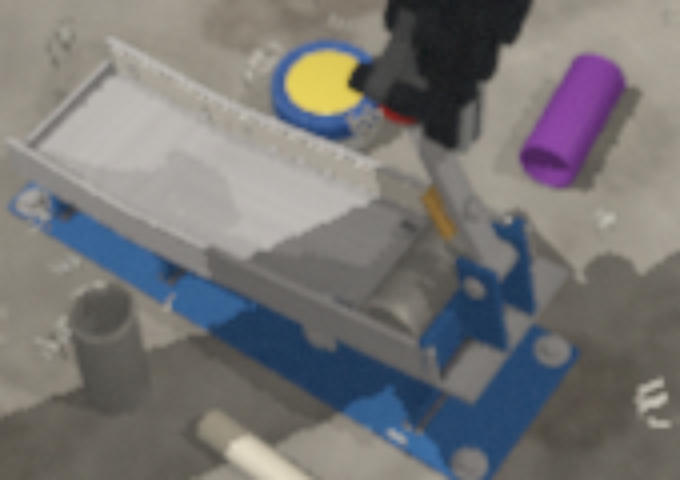

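The arm leans over the gutter, knob at crop (400,110), with the fingers still behind it. I'll push on until it falls.

Emit:
drive_tool:
  slide:
    - [0.03,0,0.01]
    - [0.06,0,0.02]
    - [0.09,0,0.035]
    - [0.12,0,0.05]
    - [0.14,0,0.06]
    - [0.14,0,0.06]
    - [0.14,0,0.06]
    - [0.14,0,0.06]
  rotation:
    - [0,0,0]
    - [0,0,0]
    - [0,0,0]
    - [0,0,0]
    - [0,0,0]
    - [0,0,0]
    - [0,0,0]
    - [0,0,0]

```text
clock: 12.6
eef_pos: [0.5156, 0.032, 0.1819]
tool_rot: [0.55, 0.835, 0.001, -0.0]
ft_force: [-0.4, 0.2, 0.5]
grip_width: -0.0001
grasp_force: 0.0
```

Emit:
drive_tool:
  slide:
    - [-0.03,0,-0.03]
    - [-0.06,0,-0.1]
    - [-0.06,0,-0.2]
    - [-0.06,0,-0.35]
    - [-0.06,0,-0.5]
    - [-0.06,0,-0.6]
    - [-0.06,0,-0.6]
    - [-0.06,0,-0.6]
  rotation:
    - [0,0,0]
    - [0,0,0]
    - [0,0,0]
    - [0,0,0]
    - [0,0,0]
    - [0,0,0]
    - [0,0,0]
    - [0,0,0]

```text
clock: 13.6
eef_pos: [0.521, 0.0178, 0.3309]
tool_rot: [0.55, 0.835, 0.001, -0.001]
ft_force: [0.0, -0.4, -0.4]
grip_width: -0.0001
grasp_force: 0.0
```

```bash
python3 look.py c6
```

```text
knob 72 [ 0.0285 -0.0061  0.1098] [0.0359 0.0045 0.1139]
t 13.65 fix [ 0.0806 -0.0021  0.3304] f [ 0.85  0.67 -0.12] grip -0.0003
(0.08, 0, 0.19) slide [0.001 0.009 0.562] rot [-0.002 -0.004 -0.007]
(0.1, 0, 0.33) slide [-0.078  0.009  0.002] rot [-0.002 -0.004 -0.007]
```

View pics/c6.png

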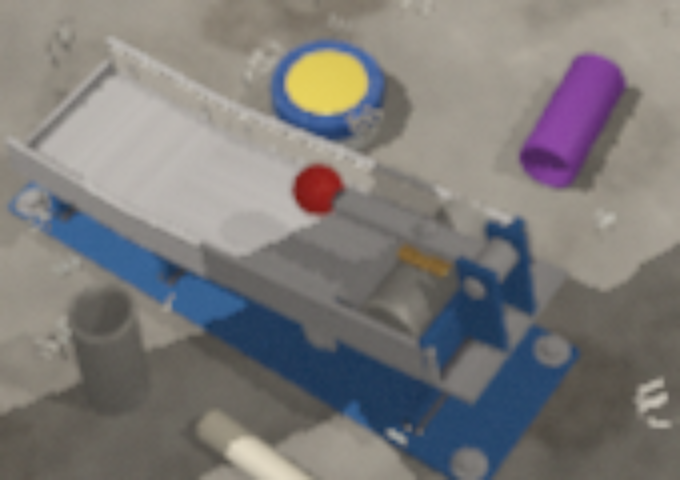

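The arm is lowered, with the knob at crop (318,190) and its top at 0.114 m against an expected 0.116. The brass pad at (425,260) rests on the tube, the tube is still at the stop, and the other items are undisturbed. The gripper is clear, so I'm handing in.

```bash
python3 -c "
from workcell import bot
print(bot.job_done())"
```

```text
the job is handed in; nothing more can be done
None
```

I pushed the tube to the blue stop, where it stayed after I took the fingers off. I then pushed the hold-down arm over so its brass pad rests on the tube, and handed the job in at about 13.7 s with the gripper clear and no verdict shown.

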